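# Tamp the packing stones level

### The arm

A 6-joint arm with a two-finger parallel gripper is mounted at the origin on a cart in front of the work surface, level with it; the furniture and walls round the work are solid. World frame = base frame: x ahead of the robot, y to its left, z up, the work surface at z = 0. Lengths are in m, angles in rad, forces in N, time in s.
With the tool pointing down it reaches from about 0.15 to 0.775 m from the base axis. Payload 6.1 kg.
Tool frame: the origin (TCP) lies between the finger pads; the fingertips stand 25 mm ahead of it and the grasp point (between the pads) lies 6 mm ahead of it; z points along the fingers, y is the line along which they close (so a half turn about z gives the same grasp; the last joint's range is limited). The gripper opens to 85 mm and grips with 20 to 120 N. Pads are 22 mm wide; open, the fingers measure 114 mm over their backs; the gripper's body (76 mm by 85 mm) begins 54 mm behind the grasp point. The pads swing forward as they close: fully open they stand 13 mm farther back than shut.
Start: joints at [1.224, 0.126, -0.04, 1.405, 0, 1.571], TCP at [0.178, 0.494, 0.256] pointing down, gripper open.
Joint ranges: [-2.72, 2.72], [-0.95, 1.95], [-1.27, 1.35], [-1.78, 2.02], [-1.46, 1.47], [-3.14, 3.14]. Speed limits (rad/s): [2.39, 2.39, 3.01, 3.14, 3.14, 3.14].

### API

Orientations are given as a unit quaternion [x, y, z, w].
In Python, from plant import env gives the robot as it stands. The module is installed in compiled form; this text tells all that it offers.
- The arm moves only by the shell command python3 -m creep 'ROWS' [FORCE]. ROWS is a JSON object of lists of equal length, an entry for each row: "rot": the turn, a rotation vector about the tool's x, y, z in rad, a list of three; "linear": the shift along the tool's x, y, z in m, a list of three; "jaw": the closure, from -1 (fully open) to 1 (shut), so that 0 is half open. A call has 1 to 10 rows; each row is the pose to reach, as a shift and turn from the pose commanded when the call began, along the tool's axes at that moment; what a row does not reach only later rows make up. A row lasts 1/8 s, in which the tool goes at most 62.5 mm and 10.7 degrees, less where a joint would pass 70% of its speed; a pose out of reach is approached as far as the arm can. A call with a gripper value outside its range is refused whole. The fingers move at their own pace and stop on an object; FORCE is the grip in N (left out, the last holds). Time passes only in rows, so rows that repeat a pose let the fingers close. It gives the time, the measured TCP pose, the force, the opening and the grip force at its end, in the units of the state.
- env.get_obs(): the state, without advancing time (a new reading comes with each control period).
- env.read_camera(name): name is "scene" or "side" or "wrist"; returns a dict with "image" (384x512x3 uint8, red, green, blue), "K" (3x3 intrinsics, pixels), "camera_from_world" (4x4, takes a point from world to camera coordinates); the wrist camera has in their place "hand_eye" (4x4, takes a point from camera to tool coordinates, whose origin is the TCP and whose axes are the flange's). Camera axes: x right, y down, z forward; pixel columns grow to the right and rows downward; lengths in m; the calibration is good to about 2 mm. The wrist camera is an equidistant fisheye: a pixel r from the principal point sees the ray r / f radians off the axis. A picture is of the moment at which its call begins: read the wrist's pose just before it. There is no depth.
- env.sign_off(): hands the job in; it is judged then, once.
The state is a dict: "clock": time; "q": joint angles; "qvel": joint speeds; "tau": joint torques, N m; "tool_pos": TCP position; "ee_rot": TCP orientation; "contact_force": force on the tool from outside, world axes, zero at the start; "torque": the same for the moment, N m; "gripper_width": finger opening in m; "finger_force": force on a finger pad.
Only numpy, scipy, OpenCV 4.12 (cv2) and the standard library are available. Lean on these libraries where they do the work, as an engineer would, in place of code of your own. Each camera call takes 0.05 s, during which the arm holds its last target. There are 200 camera calls.

### The job

Take the square-footed tamper off its sloping stand and, holding it upright, press the smooth stones in the metal bin down with its flat foot until they all lie in one level layer on the bin's floor, none riding up on the others. Then set the tamper back on the sloping stand as it stood, foot flat on the slope, and let go; do not touch the stones with the fingers, keep every stone in the bin, and leave the bottle, the timer and the beaker where they are.

Things in the scene. Friction and masses are not known exactly. Their poses are not given: they have to be found in the camera images.
- tamper_grip (a point): Tamper, 0.3 kg: square steel foot 56x56x10 mm; from its middle a square wooden handle 24x24 mm, sides parallel to the foot's, rises to 123 mm above the foot's underside. This point: on the handle's axis, 80 mm above the underside. z points up the handle, x and y square to its faces. At the start it stands on the stand's slope, the handle leaning 30 degrees from vertical toward the stand's -x (the robot).
- tamper_foot (a point): Centre of the underside of the tamper's foot; same axes as the grip point.
- bin: Open-topped metal bin fixed to the worktop, 120 x 80 mm outside, walls 4 mm thick, rim 54 mm above the worktop. Inside 112 mm (its x) by 72 mm (its y); inner floor 6 mm above the worktop. Origin: centre of the underside, on the worktop; z up. It may stand turned either way.
- dock: The tamper's stand, fixed: grey bent sheet, 80 mm wide (y), about 100 mm deep (x). Its flat seat slopes 30 degrees, rising toward its +x (away from the robot), so the slope's normal leans 30 degrees from vertical toward its -x. A lip 8 mm high along the low edge stops the foot sliding down; the other edges are open. Origin: on the worktop 28 mm below the seat point; z up.
- dock_seat (a point): Point on the stand's sloping seat, 28 mm above the worktop, where the centre of the tamper's foot rests. The foot then stands up against the lip (1 mm or less of play); the seat goes on 41 mm up the slope from this point.
- dock_grip (a point): Point where the tamper's grip point lies when it stands on the seat: 80 mm from the seat point along the slope's normal (that is 40 mm toward the stand's -x and 69 mm up).
- reagent_d: White bottle with a screw cap, 54 mm across, 100 mm high; origin at the centre of its underside. Leave alone.
- timer: Flat bench timer 58 x 64 x 17 mm; origin at the centre of its underside. Leave alone.
- beaker: Small glass beaker 50 mm across, 65 mm high; origin at the centre of its underside. Leave alone.
- pebble_0: One of eight loose, smooth, white glazed stones, about 28x25x21 mm, 22 g, slippery. Origin at its centre, which is 9 to 14 mm above the bin's floor when it lies flat. At the start six lie so and two ride on top of others, centres 20 mm or more above the floor. Pressed down with 10 to 20 N these push the others aside and sink; there is room for all in one layer, then the foot comes to about 23 mm above the floor.
- pebble_1: Another of the eight stones, as pebble_0; origin at its centre.
- pebble_2: Another of the eight stones, as pebble_0; origin at its centre.
- pebble_3: Another of the eight stones, as pebble_0; origin at its centre.
- pebble_4: Another of the eight stones, as pebble_0; origin at its centre.
- pebble_5: Another of the eight stones, as pebble_0; origin at its centre.
- pebble_6: Another of the eight stones, as pebble_0; origin at its centre.
- pebble_7: Another of the eight stones, as pebble_0; origin at its centre.

How it is judged:
By the outcome, as a careful person would: the job done as asked, in the order asked, and still so for the second after the job is handed in, with the robot touching nothing.
It also fails if it takes over 48 s, if anything falls off the work surface, if the arm or the gripper's body presses on something with over 40 N, if the wrist force passes 120 N, or if a joint passes its speed limit or range.

## Working session

There is one attempt and no reset: what is moved stays moved. The work goes in short steps, Python scripts to look and compute and a shell command to move; the robot and the scene stay as the last step left them, time stands still between calls to the robot, and variables do not carry over. Pictures are saved under pics/ and viewed, at most 13 in all, crops included, and the job is handed in when it is done.

```bash
mkdir -p pics; python3 - <<'E'
from plant import env
import cv2,numpy as np
o=env.get_obs();print({k:np.round(v,3).tolist() for k,v in o.items()})
for n in ("scene","side"):
    c=env.read_camera(n);cv2.imwrite(f"pics/{n}0.png",c["image"][...,::-1]);print(n,c["K"].round(2).tolist(),c["camera_from_world"].round(4).tolist())
c=env.read_camera("wrist");cv2.imwrite("pics/wrist0.png",c["image"][...,::-1]);print(c["K"].tolist(),c["hand_eye"].round(4).tolist())
a=cv2.imread("pics/scene0.png");b=cv2.imread("pics/side0.png")
E
```

```text
{'clock': 0.0, 'q': [1.224, 0.126, -0.041, 1.405, 0.0, 1.571], 'qvel': [0.001, 0.0, -0.001, 0.0, 0.001, 0.0], 'tau': [-0.002, -43.591, 35.293, 0.017, -0.0, 0.0], 'tool_pos': [0.178, 0.493, 0.256], 'ee_rot': [0.173, 0.985, -0.001, -0.0], 'contact_force': [-0.025, 0.509, 0.008], 'torque': [0.002, -0.004, -0.021], 'finger_force': 0.0, 'gripper_width': 0.085}
scene [[416.19, 0.0, 256.83], [0.0, 416.19, 193.11], [0.0, 0.0, 1.0]] [[0.8217, -0.5699, 0.0025, -0.4424], [-0.3961, -0.5743, -0.7164, 0.2899], [0.4098, 0.5877, -0.6976, 0.7345], [0.0, 0.0, 0.0, 1.0]]
side [[476.43, 0.0, 256.84], [0.0, 476.43, 182.25], [0.0, 0.0, 1.0]] [[-0.6634, -0.748, 0.0175, 0.3992], [-0.3418, 0.2821, -0.8964, 0.2721], [0.6656, -0.6007, -0.4428, 0.7659], [0.0, 0.0, 0.0, 1.0]]
[[297.3186396354542, 0.0, 258.04258832657865], [0.0, 297.3186396354542, 190.63628612320852], [0.0, 0.0, 1.0]] [[0.0008, -0.9474, -0.3201, 0.0805], [1.0, 0.0008, 0.0003, -0.0011], [-0.0, -0.3201, 0.9474, -0.1179], [0.0, 0.0, 0.0, 1.0]]
```

View pics/scene0.png

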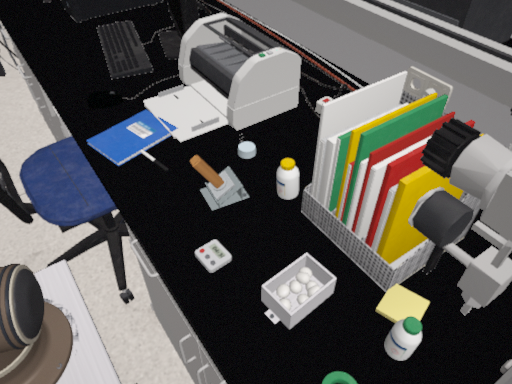

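View pics/side0.png

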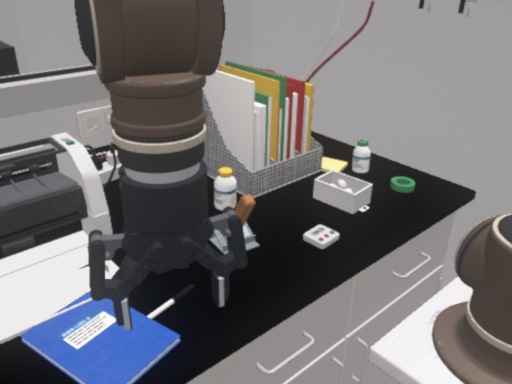

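The scene view shows the tamper's handle at about (205,170) on the grey stand (225,190). The bin with the white stones is at (298,290), the bottle at (288,180), the timer at (213,256) and the beaker at (247,150). The side view shows the gripper partly in front of the stand.

```bash
cat > h.py <<'E'
import cv2,numpy as np
from scipy.spatial.transform import Rotation as R
from plant import env
CAM={}
def ray(c,u,v):
    T=c["camera_from_world"];K=c["K"];d=T[:3,:3].T@np.linalg.solve(K,[u,v,1.]);o=-T[:3,:3].T@T[:3,3];return o,d/np.linalg.norm(d)
def wray(c,pos,quat,u,v):
    K=c["K"];p=np.array([u-K[0,2],v-K[1,2]]);r=np.hypot(*p);t=r/K[0,0]
    d=np.r_[p/max(r,1e-9)*np.sin(t),np.cos(t)];H=c["hand_eye"];Rw=R.from_quat(quat).as_matrix()
    return np.array(pos)+Rw@H[:3,3],Rw@H[:3,:3]@d
def onz(od,z): o,d=od;return o+d*(z-o[2])/d[2]
def tri(a,b):
    A=np.stack([a[1],-b[1]],1);s=np.linalg.lstsq(A,b[0]-a[0],rcond=None)[0];p=a[0]+s[0]*a[1];q=b[0]+s[1]*b[1];return (p+q)/2,np.linalg.norm(p-q)
def proj(c,P):
    T=c["camera_from_world"];p=T[:3,:3]@P+T[:3,3];p=c["K"]@p;return p[:2]/p[2]
def wproj(c,pos,quat,P):
    H=c["hand_eye"];t=R.from_quat(quat).inv().apply(np.array(P)-pos);p=H[:3,:3].T@(t-H[:3,3])
    th=np.arctan2(np.hypot(p[0],p[1]),p[2]);K=c["K"];return K[:2,2]+K[0,0]*th*p[:2]/np.hypot(p[0],p[1])
E
python3 - <<'E'
from h import *
a=cv2.imread("pics/scene0.png");b=cv2.imread("pics/side0.png")
A=cv2.resize(a[130:230,180:320],None,fx=4,fy=4,interpolation=cv2.INTER_CUBIC)
cv2.imwrite("pics/c1.png",A[:, :])
B=cv2.resize(a[235:335,180:350],None,fx=4,fy=4,interpolation=cv2.INTER_CUBIC)[:, :680]
A=cv2.copyMakeBorder(cv2.resize(a[135:225,180:320],None,fx=3,fy=3,interpolation=cv2.INTER_CUBIC),0,0,0,0,0)
B=cv2.resize(a[235:335,180:350],None,fx=3,fy=3,interpolation=cv2.INTER_CUBIC)
C=np.zeros((570,510,3),np.uint8);C[:270,:420]=A;C[270:570,:510]=B
cv2.imwrite("pics/c1.png",C)
c=env.read_camera("scene")
for n,p,z in [("dock",(225,188),.028),("bin",(299,290),.03),("bottle",(289,193),0),("timer",(213,257),.01),("beaker",(247,156),0)]: print(n,onz(ray(c,*p),z).round(3))
E
```

```text
dock [0.531 0.125 0.028]
bin [ 0.498 -0.2    0.03 ]
bottle [0.667 0.045 0.   ]
timer [ 0.408 -0.025  0.01 ]
beaker [0.662 0.225 0.   ]
```

View pics/c1.png

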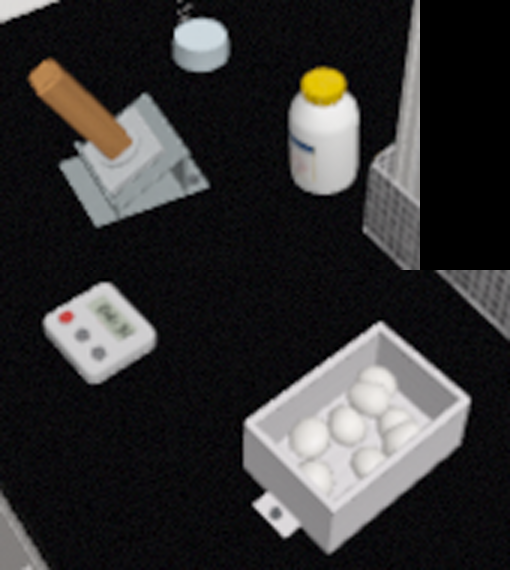

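The crop shows the orange handle from its top at crop (45,75) to the foot at (120,150), and the grey plate of the stand. The bin's rim corners are at crop (380,323), (470,400), (330,520) and (247,425). Next I compute yaws and positions.

```bash
python3 - <<'E'
from h import *
c=env.read_camera("scene")
f=lambda u,v:(180+u/3,235+(v-270)/3)
P=[onz(ray(c,*f(*p)),.054)for p in[(380,323),(469,400),(330,518),(246,425)]]
print(np.round(P,3)); print("cen",np.mean(P,0).round(4))
for i in range(4):
    d=P[(i+1)%4]-P[i];print(np.hypot(*d[:2]).round(4),np.degrees(np.arctan2(d[1],d[0])).round(1))
for n in("scene","side"):
    cc=env.read_camera(n);h=cv2.cvtColor(cc["image"],cv2.COLOR_RGB2HSV)
    m=cv2.inRange(h,(5,110,40),(20,255,230));k,l,s,ce=cv2.connectedComponentsWithStats(m)
    for i in range(1,k):
        if s[i,4]>60:
            print(n,s[i],ce[i].round(1))
            ys,xs=np.where(l==i);
            if s[i,4]<1000:print(cv2.boxPoints(cv2.minAreaRect(np.c_[xs,ys].astype(np.float32))).round(1).tolist())
top=onz(ray(c,180+47/3,135+75/3),.1345);bot=onz(ray(c,180+119/3,135+148/3),.028+.015)
d=top-bot;print(top,bot,np.degrees(np.arctan2(-d[1],-d[0])),np.hypot(d[0],d[1]))
g=lambda u,v:onz(ray(c,180+u/3,135+v/3),0)
print("plate",[g(*p).round(3).tolist() for p in[(60,162),(98,225),(210,185)]])
E
```

```text
[[ 0.554 -0.153  0.054]
 [ 0.561 -0.232  0.054]
 [ 0.438 -0.246  0.054]
 [ 0.435 -0.166  0.054]]
cen [ 0.4971 -0.1992  0.054 ]
0.0795 -84.7
0.1238 -173.2
0.0799 92.8
0.1203 6.6
scene [217   0 130  84 350] [288.1  44.9]
[[216.5, 0.699999988079071], [219.0, -3.0999999046325684], [347.29998779296875, 81.0], [344.79998779296875, 84.80000305175781]]
scene [370 117  71  37  72] [404.5 135. ]
[[369.6000061035156, 152.1999969482422], [439.79998779296875, 116.5999984741211], [440.20001220703125, 117.4000015258789], [370.0, 153.0]]
scene [189 154  35  34 477] [205.3 170. ]
[[187.0, 161.0], [196.0, 152.0], [224.5, 180.5], [215.5, 189.5]]
side [272 107   8  54  94] [276.9 132.9]
[[271.70001220703125, 159.6999969482422], [277.1000061035156, 106.80000305175781], [281.79998779296875, 107.30000305175781], [276.3999938964844, 160.10000610351562]]
side [235 195  21  28 333] [244.9 206.5]
[[230.39999389648438, 214.89999389648438], [243.60000610351562, 191.39999389648438], [257.20001220703125, 199.10000610351562], [244.0, 222.60000610351562]]
[0.47080074 0.13913201 0.1345    ] [0.51988484 0.12909981 0.043     ] -11.55146150881492 0.050098841030340915
plate [[0.492, 0.183, 0.0], [0.481, 0.103, -0.0], [0.58, 0.09, 0.0]]
```

```bash
cat >> h.py <<'E'
def dockR(yaw,tilt=30):
    # tool orientation: z = -seat normal, x = dock y
    y=np.radians(yaw);t=np.radians(tilt);x=np.array([-np.sin(y),np.cos(y),0]);z=np.array([np.sin(t)*np.cos(y),np.sin(t)*np.sin(y),-np.cos(t)])
    return R.from_matrix(np.stack([x,np.cross(z,x),z],1))
def goto(pos,Rt):
    o=env.get_obs();R0=R.from_quat(o["ee_rot"]);print("linear",R0.inv().apply(np.array(pos)-o["tool_pos"]).round(4).tolist(),"rot",(R0.inv()*Rt).as_rotvec().round(4).tolist())
E
python3 - <<'E'
from h import *
Rt=dockR(-8);seat=np.array([.532,.1305,.028]);n=-Rt.as_matrix()[:,2]
goto(seat+.2*n,Rt)
E
```

```text
linear [-0.3581, -0.2419, 0.055] rot [-0.4394, -0.3562, 1.3304]
```

```bash
python3 -m creep '{"linear":[[-0.09,-0.06,0.01],[-0.18,-0.12,0.025],[-0.27,-0.18,0.04],[-0.358,-0.242,0.055],[-0.358,-0.242,0.055],[-0.358,-0.242,0.055],[-0.358,-0.242,0.055],[-0.358,-0.242,0.055],[-0.358,-0.242,0.055],[-0.358,-0.242,0.055]],"rot":[[-0.055,-0.045,0.166],[-0.11,-0.09,0.332],[-0.165,-0.135,0.5],[-0.22,-0.18,0.665],[-0.275,-0.225,0.83],[-0.33,-0.27,1.0],[-0.385,-0.31,1.165],[-0.439,-0.356,1.33],[-0.439,-0.356,1.33],[-0.439,-0.356,1.33]],"jaw":[-1,-1,-1,-1,-1,-1,-1,-1,-1,-1]}' 40
python3 - <<'E'
from h import *
o=env.get_obs();c=env.read_camera("wrist");print({k:np.round(o[k],4).tolist() for k in("clock","q","qvel","tool_pos","ee_rot")})
cv2.imwrite("pics/w1.png",c["image"][...,::-1])
np.savez("w1.npz",p=o["tool_pos"],q=o["ee_rot"])
E
```

```text
clock: 1.6
tool_pos: [0.4327, 0.1452, 0.2016]
ee_rot: [0.728, 0.636, 0.17, 0.195]
contact_force: [0.3, 1.5, -0.8]
gripper_width: 0.0851
finger_force: 0.0
{'clock': 1.6, 'q': [0.5005, -0.333, -0.6726, 0.7973, -0.3011, 2.1392], 'qvel': [0.0102, 0.0043, 0.0093, -0.0013, -0.0048, 0.0135], 'tool_pos': [0.4327, 0.1452, 0.2016], 'ee_rot': [0.7276, 0.6355, 0.1698, 0.1947]}
```

View pics/w1.png

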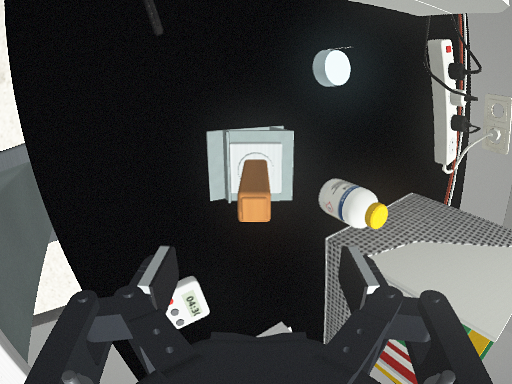

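The stand and tamper are centred. The light foot spans about (232,143)-(281,200), and the handle's top face is at about (238,196)-(271,221). I'll zoom in to get the edges.

```bash
python3 - <<'E'
import cv2
a=cv2.imread("pics/w1.png");cv2.imwrite("pics/w1c.png",cv2.resize(a[120:230,200:305],None,fx=5,fy=5,interpolation=cv2.INTER_CUBIC))
E
```

```text
(no output)
```

View pics/w1c.png

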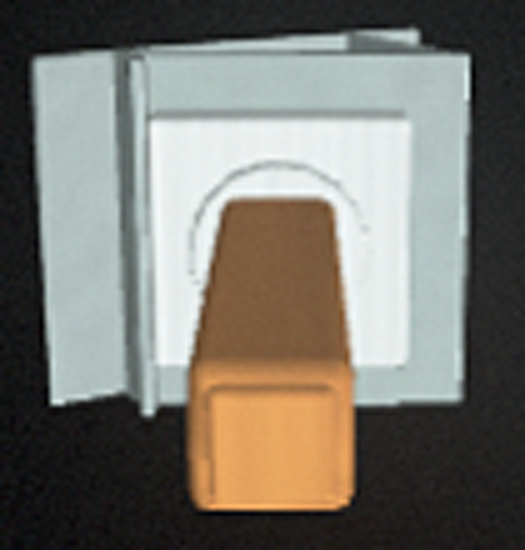

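```bash
python3 - <<'E'
from h import *
w=np.load("w1.npz");c=env.read_camera("wrist")
px=lambda x,y:((x+.5)/5-.5+200,(y+.5)/5-.5+120)
foot=[(150,116),(411,115),(407,367),(157,365)];top=[(190,360),(354,360),(355,510),(192,510)]
yaw=-8;seat=np.array([.532,.1305,.028])
for it in range(6):
    n=-dockR(yaw).as_matrix()[:,2]
    def hit(p,h):
        o,d=wray(c,w["p"],w["q"],*px(*p));return o+d*(n@(seat+h*n-o))/(n@d)
    F=np.array([hit(p,.01) for p in foot]);T=np.array([hit(p,.123) for p in top])
    fc=F.mean(0)-.01*n;tc=T.mean(0)-.123*n
    s=fc.copy();s=s-n*0; 
    # slide onto z=.028 along the viewing direction
    o=wray(c,w["p"],w["q"],*px(*np.mean(foot,0)))[0];v=fc-o;s=fc+v*(.028-fc[2])/v[2]
    M=dockR(yaw).as_matrix();L=(F-F.mean(0))@M
    yl=[np.degrees(np.arctan2(-(L[b]-L[a])[0],(L[b]-L[a])[1])) for a,b in((0,1),(3,2))]+[np.degrees(np.arctan2((L[b]-L[a])[1],(L[b]-L[a])[0])) for a,b in((3,0),(2,1))]
    seat=s
print(seat.round(4),"foot-based",fc.round(4),"top-based",tc.round(4),"in-plane angle errs",np.round(yl,2))
print("sides",[np.linalg.norm(F[(i+1)%4]-F[i]).round(4) for i in range(4)],[np.linalg.norm(T[(i+1)%4]-T[i]).round(4) for i in range(4)])
print("tool axes diff tc-fc", ((tc-fc)@M).round(4))
# second check: scene camera handle top
cs=env.read_camera("scene");print(onz(ray(cs,195.3,160),.1345)-.123*n)
goto(seat+.086*n,dockR(yaw))
E
```

```text
[0.5313 0.1343 0.028 ] foot-based [0.5313 0.1343 0.028 ] top-based [0.5312 0.135  0.0279] in-plane angle errs [-0.47  0.16 -0.41 -0.62]
sides [np.float64(0.0545), np.float64(0.0556), np.float64(0.0547), np.float64(0.055)] [np.float64(0.0226), np.float64(0.0227), np.float64(0.0234), np.float64(0.0227)]
tool axes diff tc-fc [ 0.0007 -0.0002  0.    ]
[0.53103853 0.13103017 0.02797888]
linear [0.0025, -0.001, 0.1139] rot [-0.0005, -0.0017, 0.0031]
```

```bash
python3 -m creep '{"linear":[[0.001,-0.001,0.03],[0.0025,-0.001,0.065],[0.0025,-0.001,0.095],[0.0025,-0.001,0.114],[0.0025,-0.001,0.114],[0.0025,-0.001,0.114],[0.0025,-0.001,0.114],[0.0025,-0.001,0.114],[0.0025,-0.001,0.114],[0.0025,-0.001,0.114]],"rot":[[0,0,0],[0,0,0],[0,0,0],[0,0,0],[0,0,0],[0,0,0],[0,0,0],[0,0,0],[0,0,0],[0,0,0]],"jaw":[-1,-1,-1,-1,-1,0,1,1,1,1]}' 80
python3 - <<'E'
from h import *
o=env.get_obs();print({k:np.round(o[k],4).tolist() for k in("clock","tool_pos","ee_rot","contact_force","gripper_width","finger_force")})
E
```

```text
clock: 3.0
tool_pos: [0.4883, 0.1391, 0.1019]
ee_rot: [0.729, 0.634, 0.17, 0.195]
contact_force: [-3.7, 0.0, 3.2]
gripper_width: 0.023
finger_force: 74.3
{'clock': 3.0, 'tool_pos': [0.4883, 0.1391, 0.1019], 'ee_rot': [0.7289, 0.634, 0.1696, 0.1949], 'contact_force': [-3.7396, 0.0155, 3.1571], 'gripper_width': 0.023, 'finger_force': 74.295}
```

```bash
python3 - <<'E'
from h import *
o=env.get_obs();np.savez("grasp.npz",p=o["tool_pos"],q=o["ee_rot"],qj=o["q"])
goto([.497,-.199,.215],dockR(6,0))
goto(o["tool_pos"]+np.array([-.02,-.0,.09]),dockR(-8,30))
E
```

```text
linear [-0.3337, 0.1045, -0.0704] rot [0.5199, 0.0636, -0.2381]
linear [-0.0028, 0.0278, -0.0879] rot [-0.0011, -0.0004, 0.0006]
```

```bash
python3 -m creep '{"linear":[[0,0,-0.03],[0,0.0,-0.06],[-0.01,0.02,-0.09],[-0.06,0.035,-0.09],[-0.115,0.05,-0.088],[-0.17,0.065,-0.085],[-0.225,0.08,-0.08],[-0.28,0.095,-0.075],[-0.334,0.1045,-0.07],[-0.334,0.1045,-0.07]],"rot":[[0,0,0],[0,0,0],[0.05,0.006,-0.024],[0.13,0.016,-0.06],[0.22,0.027,-0.1],[0.31,0.038,-0.14],[0.4,0.05,-0.18],[0.49,0.06,-0.22],[0.52,0.0636,-0.238],[0.52,0.0636,-0.238]],"jaw":[1,1,1,1,1,1,1,1,1,1]}' 80
python3 - <<'E'
from h import *
o=env.get_obs();c=env.read_camera("wrist");print({k:np.round(o[k],4).tolist() for k in("clock","q","tool_pos","ee_rot","contact_force","gripper_width")})
np.savez("w2.npz",p=o["tool_pos"],q=o["ee_rot"])
cv2.imwrite("pics/w2raw.png",c["image"][...,::-1])
s=env.read_camera("side")["image"][...,::-1];sc=env.read_camera("scene")["image"][...,::-1]
A=cv2.resize(c["image"][...,::-1][60:300,110:410],(800,600)[0:2] if 0 else (420,336),interpolation=cv2.INTER_CUBIC)
B=cv2.resize(s[120:240,280:430],(380,304),interpolation=cv2.INTER_CUBIC)
C=cv2.resize(sc[210:340,220:380],(320,260),interpolation=cv2.INTER_CUBIC)
M=np.zeros((600,800,3),np.uint8);M[:336,:420]=A;M[:304,420:]=B;M[340:,:320]=C;M[340:600,330:800]=0
cv2.imwrite("pics/w2.png",M)
E
```

```text
clock: 4.25
tool_pos: [0.4979, -0.203, 0.2133]
ee_rot: [0.671, 0.741, -0.001, -0.0]
contact_force: [-0.3, 0.8, -3.2]
gripper_width: 0.0234
finger_force: 75.1
{'clock': 4.25, 'q': [-0.3867, 0.1537, -0.101, 1.3173, -0.0008, 1.0848], 'tool_pos': [0.4979, -0.203, 0.2133], 'ee_rot': [0.6712, 0.7413, -0.0006, -0.0004], 'contact_force': [-0.3085, 0.7934, -3.1527], 'gripper_width': 0.0234}
```

View pics/w2.png

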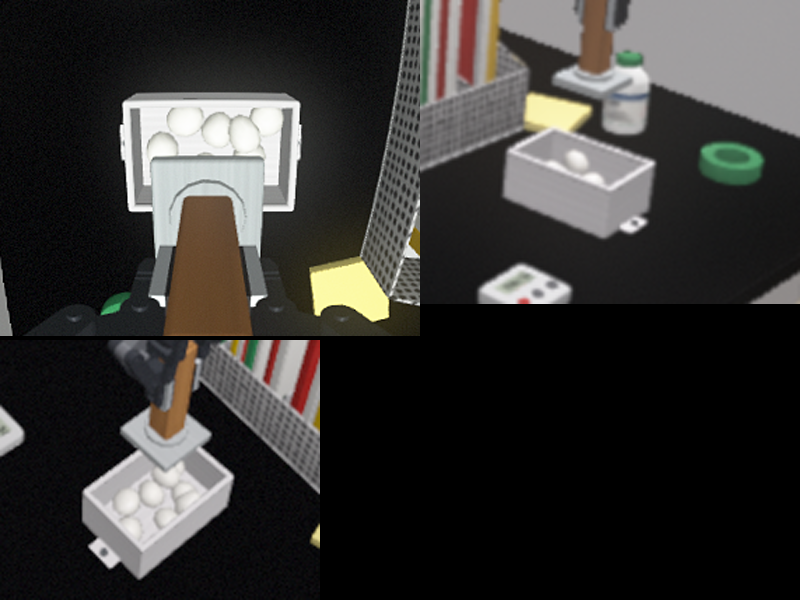

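The wrist crop shows the bin's rim at about (123,100), (300,99), (297,211) and (128,211). The foot sits in front of it, upright and parallel. In the stone layer, one stone (245,130) rides up, and another sits near (205,155).

```bash
python3 - <<'E'
from h import *
w=np.load("w2.npz");c=env.read_camera("wrist")
px=lambda x,y:((x+.5)/1.4-.5+110,(y+.5)/1.4-.5+60)
P=np.array([onz(wray(c,w["p"],w["q"],*px(*p)),.054) for p in[(123,100),(300,99),(297,211),(127,211)]])
print(P.round(4).tolist(),P.mean(0).round(4))
for a,b in((0,1),(3,2),(0,3),(1,2)):
    d=P[b]-P[a];print(np.hypot(d[0],d[1]).round(4),np.degrees(np.arctan2(d[1],d[0])).round(2))
F=np.array([onz(wray(c,w["p"],w["q"],*px(*p)),w["p"][2]-.076) for p in[(155,157),(264,156)]]);print("foot top front",F.round(4).tolist())
M=R.from_quat(w["q"]).as_matrix();print("in tool",((F-w["p"])@M).round(4).tolist())
for u in ("side","scene"):
    s=env.read_camera(u);
    if u=="side": Q=[(555,131),(653,161),(605,190),(506,155)];f=lambda x,y:(280+(x-420+.5)*150/380-.5,120+(y+.5)*120/304-.5)
    else: Q=[(192,438),(233,476),(142,533),(83,490)];f=lambda x,y:(220+(x+.5)/2-.5,210+(y-340+.5)/2-.5)
    B=np.array([onz(ray(s,*f(*p)),.054) for p in Q]);print(u,B.mean(0).round(4),B.round(3).tolist())
E
```

```text
[[0.4375, -0.1628, 0.054], [0.5566, -0.1499, 0.054], [0.5676, -0.2309, 0.054], [0.444, -0.2434, 0.054]] [ 0.5014 -0.1967  0.054 ]
0.1198 6.16
0.1243 5.76
0.0809 -85.44
0.0817 -82.25
foot top front [[0.471, -0.1772, 0.1373], [0.5235, -0.1714, 0.1373]]
in tool [[0.0284, -0.0241, 0.076], [0.029, 0.0288, 0.076]]
side [ 0.4967 -0.1909  0.054 ] [[0.554, -0.222, 0.054], [0.447, -0.243, 0.054], [0.438, -0.157, 0.054], [0.548, -0.141, 0.054]]
scene [ 0.5027 -0.1991  0.054 ] [[0.559, -0.174, 0.054], [0.562, -0.231, 0.054], [0.453, -0.229, 0.054], [0.436, -0.162, 0.054]]
```

```bash
python3 -m creep '{"linear":[[0.003,0.014,0],[0.0057,0.027,0.01],[0.0057,0.027,0.03],[0.0057,0.027,0.05],[0.0057,0.027,0.06],[0.0057,0.027,0.07],[0.0057,0.027,0.07]],"rot":[[0,0,0],[0,0,0],[0,0,0],[0,0,0],[0,0,0],[0,0,0],[0,0,0]],"jaw":[1,1,1,1,1,1,1]}' 80
python3 - <<'E'
from h import *
o=env.get_obs();c=env.read_camera("wrist");p=o["tool_pos"]-np.array([.5,-.197,0]);a=np.radians(6.1)
print((p[0]*np.cos(a)+p[1]*np.sin(a)).round(4),(p[1]*np.cos(a)-p[0]*np.sin(a)).round(4),o["tool_pos"],o["contact_force"],o["torque"])
s=env.read_camera("side")["image"][...,::-1];sc=env.read_camera("scene")["image"][...,::-1]
M=np.zeros((440,800,3),np.uint8);M[:,:440]=cv2.resize(c["image"][...,::-1][80:280,160:360],(440,440),interpolation=cv2.INTER_CUBIC)
M[:220,440:800]=cv2.resize(s[150:220,300:415],(360,220),interpolation=cv2.INTER_CUBIC);M[220:,440:800]=cv2.resize(sc[240:330,240:387],(360,220),interpolation=cv2.INTER_CUBIC)
cv2.imwrite("pics/w3.png",M)
E
```

```text
clock: 5.42
tool_pos: [0.5236, -0.1906, 0.1442]
ee_rot: [0.669, 0.743, 0.0, -0.0]
contact_force: [-0.4, -0.7, -3.5]
gripper_width: 0.0234
finger_force: 74.9
0.0241 0.0038 [ 0.5235868  -0.19064915  0.14424416] [-0.41357516 -0.67360912 -3.51832941] [-0.02912288  0.0052549   0.00487224]
```

View pics/w3.png

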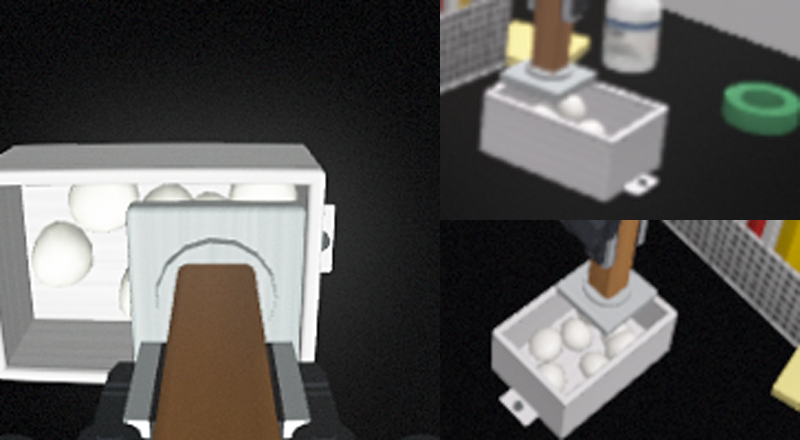

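The foot hovers over the bin's +x half (wrist crop: foot right edge x≈305, inner wall x≈308). I'll shift it slightly inward and descend step by step.

```bash
python3 -m creep '{"linear":[[-0.004,-0.003,0],[-0.004,-0.003,0.006],[-0.004,-0.003,0.010],[-0.004,-0.003,0.013],[-0.004,-0.003,0.015]],"rot":[[0,0,0],[0,0,0],[0,0,0],[0,0,0],[0,0,0]],"jaw":[1,1,1,1,1]}' 80
python3 -m creep '{"linear":[[0,0,0.002],[0,0,0.004],[0,0,0.004]],"rot":[[0,0,0],[0,0,0],[0,0,0]],"jaw":[1,1,1]}' 80
```

```text
clock: 6.2
tool_pos: [0.5211, -0.1951, 0.1295]
ee_rot: [0.669, 0.743, 0.0, 0.0]
contact_force: [0.2, -0.5, -2.1]
gripper_width: 0.0229
finger_force: 75.0
clock: 6.58
tool_pos: [0.5211, -0.1951, 0.1257]
ee_rot: [0.669, 0.743, 0.0, 0.0]
contact_force: [-0.4, 0.1, -2.7]
gripper_width: 0.0227
finger_force: 75.0
```

```bash
python3 -m creep '{"linear":[[0,0,0.002],[0,0,0.004],[0,0,0.004]],"rot":[[0,0,0],[0,0,0],[0,0,0]],"jaw":[1,1,1]}' 80
python3 -m creep '{"linear":[[0,0,0.002],[0,0,0.004],[0,0,0.004]],"rot":[[0,0,0],[0,0,0],[0,0,0]],"jaw":[1,1,1]}' 80
```

```text
clock: 6.95
tool_pos: [0.5213, -0.1954, 0.1224]
ee_rot: [0.669, 0.743, 0.0, 0.001]
contact_force: [-0.6, -1.2, 1.2]
gripper_width: 0.0232
finger_force: 75.9
clock: 7.32
tool_pos: [0.5207, -0.1949, 0.117]
ee_rot: [0.669, 0.743, 0.0, -0.001]
contact_force: [0.3, 0.4, -2.3]
gripper_width: 0.0233
finger_force: 75.2
```

```bash
python3 -m creep '{"linear":[[0,0,0.001],[0,0,0.002],[0,0,0.003],[0,0,0.003]],"rot":[[0,0,0],[0,0,0],[0,0,0],[0,0,0]],"jaw":[1,1,1,1]}' 80
python3 -m creep '{"linear":[[0,0,0.001],[0,0,0.002],[0,0,0.002]],"rot":[[0,0,0],[0,0,0],[0,0,0]],"jaw":[1,1,1]}' 80
```

```text
clock: 7.82
tool_pos: [0.5214, -0.1952, 0.1151]
ee_rot: [0.669, 0.743, 0.0, 0.001]
contact_force: [-0.0, -0.3, -1.1]
gripper_width: 0.0234
finger_force: 75.2
clock: 8.2
tool_pos: [0.5223, -0.1953, 0.1143]
ee_rot: [0.669, 0.743, 0.001, 0.002]
contact_force: [0.4, 0.7, 6.5]
gripper_width: 0.023
finger_force: 76.1
```

```bash
python3 -m creep '{"linear":[[0,0,0.001],[0,0,0.002],[0,0,0.002],[0,0,-0.01],[0,0,-0.04],[0,-0.024,-0.045],[0,-0.047,-0.045],[0,-0.047,-0.035],[0,-0.047,-0.02],[0,-0.047,-0.015]],"rot":[[0,0,0],[0,0,0],[0,0,0],[0,0,0],[0,0,0],[0,0,0],[0,0,0],[0,0,0],[0,0,0],[0,0,0]],"jaw":[1,1,1,1,1,1,1,1,1,1]}' 80
python3 -m creep '{"linear":[[0,0,0.002],[0,0,0.004],[0,0,0.004]],"rot":[[0,0,0],[0,0,0],[0,0,0]],"jaw":[1,1,1]}' 80
```

```text
clock: 9.45
tool_pos: [0.474, -0.1996, 0.1258]
ee_rot: [0.669, 0.743, -0.0, -0.001]
contact_force: [-0.3, -0.4, -2.1]
gripper_width: 0.0233
finger_force: 75.1
clock: 9.82
tool_pos: [0.4746, -0.2, 0.1239]
ee_rot: [0.669, 0.743, 0.0, 0.0]
contact_force: [-0.2, 0.0, -2.5]
gripper_width: 0.0235
finger_force: 75.1
```

```bash
python3 -m creep '{"linear":[[0,0,0.002],[0,0,0.004],[0,0,0.004]],"rot":[[0,0,0],[0,0,0],[0,0,0]],"jaw":[1,1,1]}' 80
python3 -m creep '{"linear":[[0,0,0.002],[0,0,0.003],[0,0,0.003]],"rot":[[0,0,0],[0,0,0],[0,0,0]],"jaw":[1,1,1]}' 80
python3 -m creep '{"linear":[[0,0,0.001],[0,0,0.002],[0,0,0.002]],"rot":[[0,0,0],[0,0,0],[0,0,0]],"jaw":[1,1,1]}' 80
```

```text
clock: 10.2
tool_pos: [0.4743, -0.2, 0.1197]
ee_rot: [0.669, 0.743, 0.0, 0.0]
contact_force: [0.2, -0.4, -2.3]
gripper_width: 0.023
finger_force: 75.1
clock: 10.58
tool_pos: [0.4744, -0.2, 0.1167]
ee_rot: [0.669, 0.743, 0.0, 0.0]
contact_force: [-0.5, -0.3, -3.3]
gripper_width: 0.0232
finger_force: 75.1
clock: 10.95
tool_pos: [0.4744, -0.2, 0.1147]
ee_rot: [0.669, 0.743, 0.0, 0.0]
contact_force: [0.5, -0.3, -3.0]
gripper_width: 0.0234
finger_force: 75.1
```

```bash
python3 -m creep '{"linear":[[0,0,0.001],[0,0,0.002],[0,0,0.002]],"rot":[[0,0,0],[0,0,0],[0,0,0]],"jaw":[1,1,1]}' 80
python3 -m creep '{"linear":[[0,0,0.001],[0,0,0.002],[0,0,0.002]],"rot":[[0,0,0],[0,0,0],[0,0,0]],"jaw":[1,1,1]}' 80
```

```text
clock: 11.32
tool_pos: [0.4744, -0.2, 0.1128]
ee_rot: [0.669, 0.743, 0.0, 0.0]
contact_force: [-0.2, -0.5, -3.0]
gripper_width: 0.0235
finger_force: 75.1
clock: 11.7
tool_pos: [0.4751, -0.2003, 0.1121]
ee_rot: [0.669, 0.743, 0.001, 0.001]
contact_force: [-0.0, 0.3, 5.8]
gripper_width: 0.0232
finger_force: 76.5
```

```bash
python3 -m creep '{"linear":[[0,0,-0.01],[0,0,-0.055],[-0.03,0.02,-0.09],[-0.08,0.024,-0.1],[-0.1,0.024,-0.1],[-0.1,0.024,-0.1],[-0.1,0.024,-0.1]],"rot":[[0,0,0],[0,0,0],[0,0,0],[0,0,0],[0,0,0],[0,0,0],[0,0,0]],"jaw":[1,1,1,1,1,1,1]}' 80
python3 - <<'E'
from h import *
o=env.get_obs();c=env.read_camera("wrist");np.savez("w4.npz",p=o["tool_pos"],q=o["ee_rot"])
sc=env.read_camera("scene")["image"][...,::-1];s=env.read_camera("side")["image"][...,::-1]
cv2.imwrite("pics/w4raw.png",c["image"][...,::-1])
M=np.zeros((600,800,3),np.uint8);M[:600,:450]=cv2.resize(c["image"][...,::-1][60:300,165:345],(450,600),interpolation=cv2.INTER_CUBIC)
M[:300,450:]=cv2.resize(sc[245:325,250:343],(350,300),interpolation=cv2.INTER_CUBIC);M[300:,450:]=cv2.resize(s[150:230,305:398],(350,300),interpolation=cv2.INTER_CUBIC)
cv2.imwrite("pics/w4.png",M);print(o["tool_pos"])
E
```

```text
clock: 12.58
tool_pos: [0.508, -0.296, 0.2101]
ee_rot: [0.669, 0.743, 0.0, -0.001]
contact_force: [0.4, 0.0, -3.2]
gripper_width: 0.0233
finger_force: 75.1
[ 0.5079703  -0.29602484  0.2100998 ]
```

View pics/w4.png

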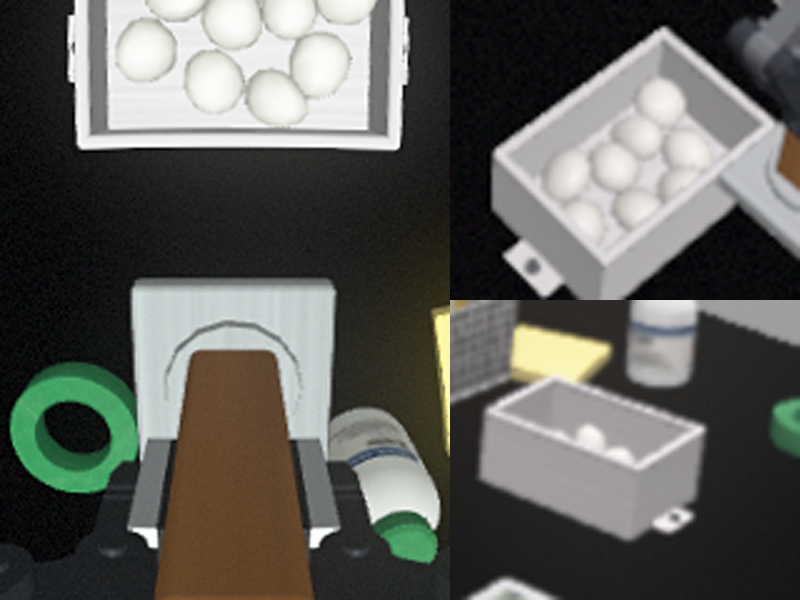

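All eight stones show separately in the wrist crop (for example (145,50), (213,83), (277,97), (320,65)). In the side crop one at (590,437) may sit slightly high. I'll press again on the +x half, the middle and the -x half.

```bash
python3 -m creep '{"linear":[[0.05,0.012,0.01],[0.1,0.023,0.02],[0.1,0.023,0.045],[0.1,0.023,0.07],[0.1,0.023,0.082],[0.1,0.023,0.088],[0.1,0.023,0.092],[0.1,0.023,0.093],[0.1,0.023,0.094],[0.1,0.023,0.094]],"rot":[[0,0,0],[0,0,0],[0,0,0],[0,0,0],[0,0,0],[0,0,0],[0,0,0],[0,0,0],[0,0,0],[0,0,0]],"jaw":[1,1,1,1,1,1,1,1,1,1]}' 80
python3 -m creep '{"linear":[[0,0,0.001],[0,0,0.002],[0,0,0.002]],"rot":[[0,0,0],[0,0,0],[0,0,0]],"jaw":[1,1,1]}' 80
```

```text
clock: 13.98
tool_pos: [0.5213, -0.1953, 0.1171]
ee_rot: [0.669, 0.743, 0.0, 0.0]
contact_force: [1.1, -0.0, -4.1]
gripper_width: 0.0232
finger_force: 75.0
clock: 14.35
tool_pos: [0.5214, -0.1952, 0.1151]
ee_rot: [0.669, 0.743, 0.0, 0.001]
contact_force: [0.2, 0.1, -0.5]
gripper_width: 0.0234
finger_force: 75.1
```

```bash
python3 -m creep '{"linear":[[0,0,0.001],[0,0,0.002],[0,0,0.003],[0,0,0.003]],"rot":[[0,0,0],[0,0,0],[0,0,0],[0,0,0]],"jaw":[1,1,1,1]}' 80
python3 -m creep '{"linear":[[0,0,0.001],[0,0,0.002],[0,0,0.002]],"rot":[[0,0,0],[0,0,0],[0,0,0]],"jaw":[1,1,1]}' 80
```

```text
clock: 14.85
tool_pos: [0.523, -0.1958, 0.1139]
ee_rot: [0.669, 0.743, 0.001, 0.003]
contact_force: [2.5, -0.4, 7.4]
gripper_width: 0.0233
finger_force: 76.4
clock: 15.22
tool_pos: [0.5242, -0.1962, 0.1133]
ee_rot: [0.669, 0.743, 0.002, 0.004]
contact_force: [2.8, -0.3, 13.0]
gripper_width: 0.0232
finger_force: 77.1
```

```bash
python3 -m creep '{"linear":[[0,0,-0.008],[0,0,-0.02],[0,-0.012,-0.02],[0,-0.023,-0.02],[0,-0.023,-0.013],[0,-0.023,-0.008],[0,-0.023,-0.005],[0,-0.023,-0.003],[0,-0.023,-0.001],[0,-0.023,0]],"rot":[[0,0,0],[0,0,0],[0,0,0],[0,0,0],[0,0,0],[0,0,0],[0,0,0],[0,0,0],[0,0,0],[0,0,0]],"jaw":[1,1,1,1,1,1,1,1,1,1]}' 80
python3 -m creep '{"linear":[[0,0,-0.008],[0,0,-0.02],[0,-0.012,-0.02],[0,-0.023,-0.02],[0,-0.023,-0.013],[0,-0.023,-0.008],[0,-0.023,-0.005],[0,-0.023,-0.003],[0,-0.023,-0.001],[0,-0.023,0]],"rot":[[0,0,0],[0,0,0],[0,0,0],[0,0,0],[0,0,0],[0,0,0],[0,0,0],[0,0,0],[0,0,0],[0,0,0]],"jaw":[1,1,1,1,1,1,1,1,1,1]}' 80
```

```text
clock: 16.48
tool_pos: [0.5015, -0.1984, 0.1129]
ee_rot: [0.669, 0.743, 0.002, 0.004]
contact_force: [2.2, 0.0, 12.2]
gripper_width: 0.0233
finger_force: 77.1
clock: 17.73
tool_pos: [0.4765, -0.2002, 0.1118]
ee_rot: [0.669, 0.743, 0.001, 0.002]
contact_force: [-3.6, 0.1, 14.0]
gripper_width: 0.0232
finger_force: 77.0
```

```bash
python3 -m creep '{"linear":[[0,0,-0.01],[0,0,-0.055],[-0.03,0.01,-0.1],[-0.07,0.024,-0.14],[-0.09,0.024,-0.16],[-0.09,0.024,-0.16],[-0.09,0.024,-0.16]],"rot":[[0,0,0],[0,0,0],[0,0,0],[0,0,0],[0,0,0],[0,0,0],[0,0,0]],"jaw":[1,1,1,1,1,1,1]}' 80
python3 - <<'E'
from h import *
o=env.get_obs();c=env.read_camera("wrist");np.savez("w5.npz",p=o["tool_pos"],q=o["ee_rot"])
sc=env.read_camera("scene")["image"][...,::-1];s=env.read_camera("side")["image"][...,::-1]
for n,i in(("w5raw",c["image"][...,::-1]),("sc5",sc),("si5",s)):cv2.imwrite(f"pics/{n}.png",i)
M=np.zeros((600,800,3),np.uint8);M[:600,:450]=cv2.resize(c["image"][...,::-1][20:260,165:345],(450,600),interpolation=cv2.INTER_CUBIC)
M[:300,450:]=cv2.resize(sc[245:325,250:343],(350,300),interpolation=cv2.INTER_CUBIC);M[300:,450:]=cv2.resize(s[150:230,305:398],(350,300),interpolation=cv2.INTER_CUBIC)
cv2.imwrite("pics/w5.png",M);print(o["tool_pos"])
E
```

```text
clock: 18.6
tool_pos: [0.5082, -0.2863, 0.2688]
ee_rot: [0.669, 0.743, 0.0, -0.001]
contact_force: [-0.0, -0.4, -2.5]
gripper_width: 0.0229
finger_force: 75.1
[ 0.50816544 -0.28634022  0.26884325]
```

View pics/w5.png

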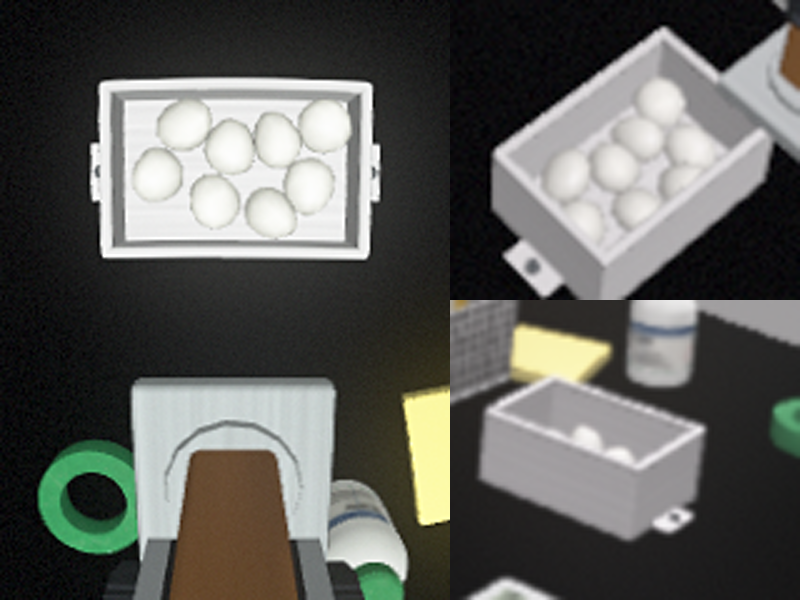

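The wrist crop shows all eight stones separate, in one layer with gaps: (185,124), (230,147), (277,139), (325,125), (157,175), (215,202), (271,213) and (309,186). The foot has not shifted in the hand. Now I return the tamper.

```bash
python3 - <<'E'
from h import *
g=np.load("grasp.npz");Rg=R.from_quat(g["q"]);M=Rg.as_matrix()
goto(g["p"]-.08*M[:,2]+.003*M[:,1],Rg)
E
```

```text
linear [0.4337, -0.0112, 0.0966] rot [-0.521, -0.0647, 0.2382]
```

```bash
python3 -m creep '{"linear":[[0.05,0,0],[0.105,0,0],[0.16,-0.002,0.01],[0.215,-0.004,0.025],[0.27,-0.006,0.04],[0.325,-0.008,0.055],[0.38,-0.01,0.075],[0.434,-0.011,0.097],[0.434,-0.011,0.097],[0.434,-0.011,0.097]],"rot":[[0,0,0],[-0.06,-0.007,0.028],[-0.14,-0.018,0.065],[-0.22,-0.028,0.1],[-0.3,-0.038,0.138],[-0.38,-0.048,0.175],[-0.46,-0.058,0.212],[-0.521,-0.065,0.238],[-0.521,-0.065,0.238],[-0.521,-0.065,0.238]],"jaw":[1,1,1,1,1,1,1,1,1,1]}' 80
python3 - <<'E'
from h import *
g=np.load("grasp.npz");Rg=R.from_quat(g["q"]);M=Rg.as_matrix()
o=env.get_obs();print(o["qvel"].round(3),((o["tool_pos"]-g["p"])@M).round(4));goto(g["p"]-.015*M[:,2]+.003*M[:,1],Rg)
E
```

```text
clock: 20.0
tool_pos: [0.4515, 0.1441, 0.1723]
ee_rot: [0.728, 0.635, 0.169, 0.196]
contact_force: [0.6, -0.6, -2.6]
gripper_width: 0.023
finger_force: 75.5
[-0.055  0.002  0.028  0.002 -0.003  0.001] [-0.0002  0.0029 -0.0795]
linear [0.0003, 0.0001, 0.0645] rot [0.0007, 0.0008, 0.0025]
```

```bash
python3 -m creep '{"linear":[[0,0,0.02],[0,0,0.045],[0,0,0.06],[0,0,0.067],[0,0,0.067],[0,0,0.067]],"rot":[[0,0,0],[0,0,0],[0,0,0],[0,0,0],[0,0,0],[0,0,0]],"jaw":[1,1,1,1,1,1]}' 80
python3 - <<'E'
from h import *
g=np.load("grasp.npz");Rg=R.from_quat(g["q"]);M=Rg.as_matrix()
o=env.get_obs();print(((o["tool_pos"]-g["p"])@M).round(4),(R.from_quat(o["ee_rot"]).inv()*Rg).as_rotvec().round(4),(o["contact_force"]@M).round(2))
c=env.read_camera("wrist");sc=env.read_camera("scene")["image"][...,::-1]
M=np.zeros((480,800,3),np.uint8);M[:,:480]=cv2.resize(c["image"][...,::-1][80:280,158:358],(480,480),interpolation=cv2.INTER_CUBIC)
M[:340,480:]=cv2.resize(sc[140:225,185:265],(320,340),interpolation=cv2.INTER_CUBIC)
cv2.imwrite("pics/w6.png",M)
E
```

```text
clock: 20.75
tool_pos: [0.4861, 0.1385, 0.1156]
ee_rot: [0.729, 0.633, 0.17, 0.196]
contact_force: [0.2, -0.1, -2.3]
gripper_width: 0.0233
finger_force: 75.5
[-0.001  0.005 -0.013] [ 0.0027  0.0014 -0.0011] [-0.11 -1.    2.08]
```

View pics/w6.png

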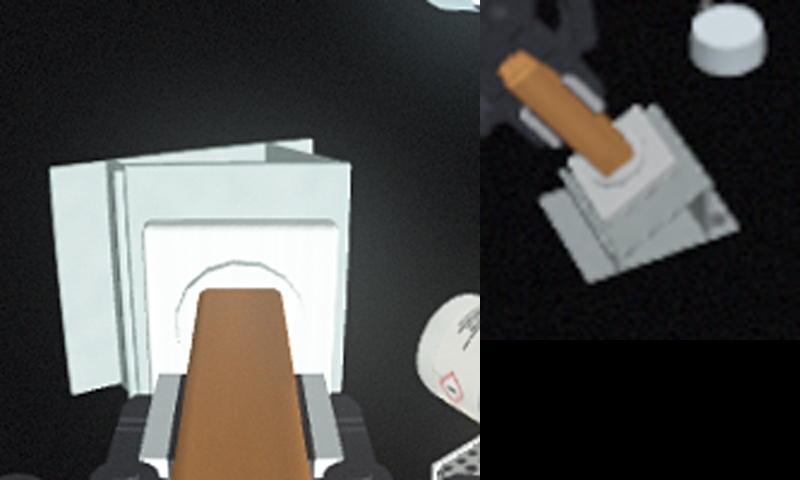

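The foot hovers 13 mm above the seat, square with it, and a few mm clear of the lip (lip at x≈125, foot edge at x≈145).

```bash
python3 -m creep '{"linear":[[0.001,0,0.005],[0.001,0,0.009],[0.001,0,0.011],[0.001,0,0.012],[0.001,0,0.012]],"rot":[[0,0,0],[0,0,0],[0,0,0],[0,0,0],[0,0,0]],"jaw":[1,1,1,1,1]}' 80
python3 - <<'E'
from h import *
g=np.load("grasp.npz");Rg=R.from_quat(g["q"]);M=Rg.as_matrix()
o=env.get_obs();print(((o["tool_pos"]-g["p"])@M).round(4),(R.from_quat(o["ee_rot"]).inv()*Rg).as_rotvec().round(4),(o["contact_force"]@M).round(2))
E
```

```text
clock: 21.48
tool_pos: [0.4918, 0.139, 0.1043]
ee_rot: [0.729, 0.634, 0.17, 0.196]
contact_force: [0.2, 0.2, -2.8]
gripper_width: 0.0226
finger_force: 75.5
[ 0.0003  0.0042 -0.0004] [0.0016 0.0014 0.0001] [ 0.22 -1.23  2.47]
```

```bash
python3 -m creep '{"linear":[[0,0,0.001],[0,0,0.0015],[0,0,0.0015]],"rot":[[0,0,0],[0,0,0],[0,0,0]],"jaw":[1,1,1]}' 80
python3 - <<'E'
from h import *
g=np.load("grasp.npz");Rg=R.from_quat(g["q"]);M=Rg.as_matrix()
o=env.get_obs();print(((o["tool_pos"]-g["p"])@M).round(4),(o["contact_force"]@M).round(2))
E
```

```text
clock: 21.85
tool_pos: [0.4922, 0.1389, 0.1041]
ee_rot: [0.729, 0.634, 0.17, 0.196]
contact_force: [-11.8, -1.0, 9.8]
gripper_width: 0.0229
finger_force: 77.9
[0.0003 0.0044 0.    ] [ -2.6   -5.13 -14.22]
```

```bash
python3 -m creep '{"linear":[[0,-0.001,-0.0008],[0,-0.0025,-0.0008],[0,-0.0035,-0.0008],[0,-0.0045,-0.0008],[0,-0.0045,-0.0008]],"rot":[[0,0,0],[0,0,0],[0,0,0],[0,0,0],[0,0,0]],"jaw":[1,1,1,1,1]}' 80
python3 - <<'E'
from h import *
g=np.load("grasp.npz");Rg=R.from_quat(g["q"]);M=Rg.as_matrix()
o=env.get_obs();print(((o["tool_pos"]-g["p"])@M).round(4),(o["contact_force"]@M).round(2))
E
```

```text
clock: 22.48
tool_pos: [0.4887, 0.1396, 0.102]
ee_rot: [0.729, 0.634, 0.17, 0.196]
contact_force: [0.1, -0.0, 2.2]
gripper_width: 0.0232
finger_force: 76.2
[0.0005 0.0003 0.    ] [-0.04  1.17 -1.89]
```

```bash
python3 -m creep '{"linear":[[0,-0.0006,0],[0,-0.0012,0],[0,-0.0012,0]],"rot":[[0,0,0],[0,0,0],[0,0,0]],"jaw":[1,1,1]}' 80
python3 - <<'E'
from h import *
g=np.load("grasp.npz");Rg=R.from_quat(g["q"]);M=Rg.as_matrix()
o=env.get_obs();print(((o["tool_pos"]-g["p"])@M).round(4),(o["contact_force"]@M).round(2))
E
```

```text
clock: 22.85
tool_pos: [0.4875, 0.1397, 0.1014]
ee_rot: [0.729, 0.634, 0.17, 0.196]
contact_force: [0.1, -0.6, 3.1]
gripper_width: 0.0235
finger_force: 76.3
[ 0.0005 -0.001   0.    ] [-0.53  1.72 -2.57]
```

```bash
python3 -m creep '{"linear":[[0,-0.0006,0],[0,-0.0012,0],[0,-0.0012,0]],"rot":[[0,0,0],[0,0,0],[0,0,0]],"jaw":[1,1,1]}' 80
python3 - <<'E'
from h import *
g=np.load("grasp.npz");Rg=R.from_quat(g["q"]);M=Rg.as_matrix()
o=env.get_obs();print(((o["tool_pos"]-g["p"])@M).round(4),(o["contact_force"]@M).round(2))
c=env.read_camera("wrist")
cv2.imwrite("pics/w7.png",cv2.resize(c["image"][...,::-1][130:260,195:315],(480,520),interpolation=cv2.INTER_CUBIC))
E
```

```text
clock: 23.22
tool_pos: [0.4869, 0.1398, 0.101]
ee_rot: [0.729, 0.633, 0.17, 0.196]
contact_force: [2.4, 1.1, 2.8]
gripper_width: 0.0231
finger_force: 76.0
[ 0.0005 -0.0017  0.    ] [ 1.39  3.32 -1.3 ]
```

View pics/w7.png

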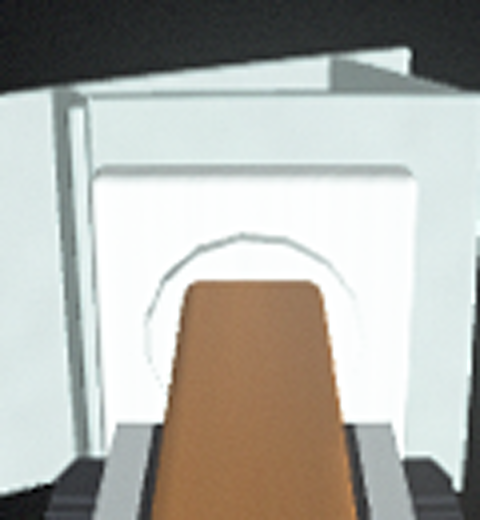

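The foot lies flat, against the lip (crop: lip x≈90, foot edge x≈97). Releasing.

```bash
python3 -m creep '{"linear":[[0,0.0006,0],[0,0.0006,0],[0,0.0006,0],[0,0.0006,0],[0,0.0006,0],[0,0.0006,0],[0,0.0006,0]],"rot":[[0,0,0],[0,0,0],[0,0,0],[0,0,0],[0,0,0],[0,0,0],[0,0,0]],"jaw":[0.5,0.3,0,-0.4,-1,-1,-1]}' 20
python3 -m creep '{"linear":[[0,0,-0.015],[0,0,-0.045],[0,0,-0.09],[0,0,-0.13],[0,0,-0.15],[0,0,-0.15]],"rot":[[0,0,0],[0,0,0],[0,0,0],[0,0,0],[0,0,0],[0,0,0]],"jaw":[-1,-1,-1,-1,-1,-1]}' 20
python3 - <<'E'
from h import *
o=env.get_obs();c=env.read_camera("wrist");sc=env.read_camera("scene")["image"][...,::-1]
print(o["clock"],o["contact_force"])
M=np.zeros((560,800,3),np.uint8);M[:300,:400]=cv2.resize(c["image"][...,::-1],(400,300));M[:300,400:]=cv2.resize(sc[140:225,185:299],(400,300),interpolation=cv2.INTER_CUBIC)
M[300:,:400]=cv2.resize(sc[235:335,190:344],(400,260),interpolation=cv2.INTER_CUBIC)
w=c["image"][...,::-1];M[300:,400:]=cv2.resize(w[110:227,190:370],(400,260),interpolation=cv2.INTER_CUBIC)
cv2.imwrite("pics/w8.png",M)
E
```

```text
clock: 24.15
tool_pos: [0.4867, 0.1397, 0.1007]
ee_rot: [0.729, 0.634, 0.17, 0.196]
contact_force: [0.6, -1.1, 0.4]
gripper_width: 0.0857
finger_force: 0.0
clock: 24.9
tool_pos: [0.4127, 0.1509, 0.2323]
ee_rot: [0.728, 0.634, 0.171, 0.196]
contact_force: [1.2, -0.8, -0.4]
gripper_width: 0.0858
finger_force: 0.0
24.9 [ 1.1856727  -0.81648903 -0.43847393]
```

View pics/w8.png

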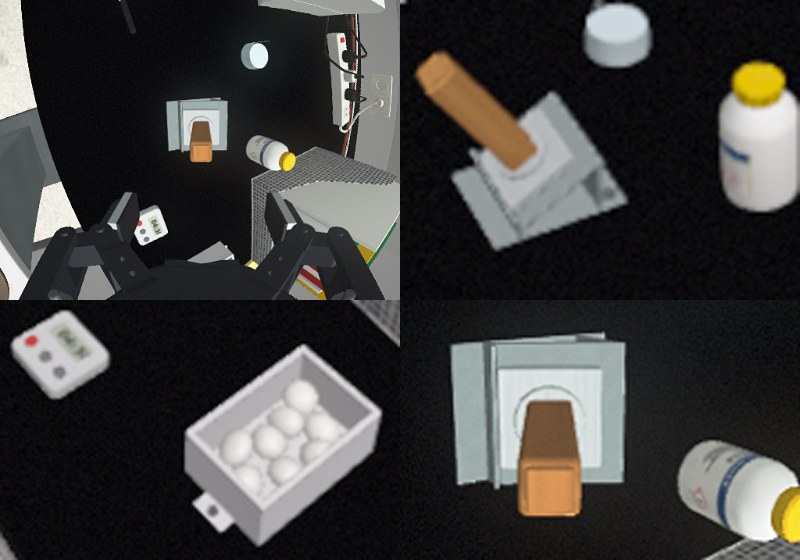

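The tamper is back on the slope against the lip (scene crop foot ≈(525,160)), all eight stones lie in one layer, and the bottle, timer and beaker are undisturbed.

```bash
python3 -c "
from plant import env
print(env.sign_off())"
```

```text
the job is handed in; nothing more can be done
None
```

The job is handed in at about 25 s: in the last images all eight stones lie in one layer in the bin, the tamper stands released on its slope against the lip, and the bottle, timer and beaker look unmoved.

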